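# Close the loaded key mould over its locating pin

### The arm

A 7-joint arm with a two-finger parallel gripper is mounted at the origin on a cart in front of the work surface, level with it; the furniture and walls round the work are solid. World frame = base frame: x ahead of the robot, y to its left, z up, the work surface at z = 0. Lengths are in m, angles in rad, forces in N, time in s.
With the tool pointing down it reaches from about 0.425 to 0.875 m from the base axis. Payload 4.7 kg.
Tool frame: the origin (TCP) lies between the finger pads; the fingertips stand 22 mm ahead of it and the grasp point (between the pads) lies 3 mm ahead of it; z points along the fingers, y is the direction in which the jaws open and shut (so a half turn about z gives the same grasp; the last joint's range is limited). The gripper opens to 87 mm and grips with 3 to 60 N. Pads are 19 mm wide; open, the fingers measure 117 mm over their backs; the gripper's body (75 mm by 190 mm) begins 51 mm behind the grasp point.
Start: joints at [1.189, 0.321, -0.07, 1.45, 0.023, 1.371, -0.057], TCP at [0.251, -0.6, 0.212] pointing down, gripper open.
Joint ranges: [-2.86, 2.86], [-0.3, 2.09], [-1.38, 1.24], [0.06, 2.45], [-1.56, 4.7], [0.09, 2.05], [-2.69, 2.69]. Speed limits (rad/s): [2.57, 2.57, 3.14, 3.14, 3.14, 3.14, 3.14].

### API

Orientations are given as a unit quaternion [x, y, z, w].
In Python, from bench import ctrl, grip, kin, imaging gives the robot as it stands. Calls block until the motion is done:
- ctrl.move_ptp(position, orientation): joint-space move of the TCP to a pose.
- ctrl.line_to(position, rotation=None, feed=0.15): straight line of the TCP; rotation=None keeps the orientation; feed is the mean speed in m/s.
- ctrl.set_joints(angles): joint-space move.
- grip(opening, f_grip=None): finger opening in m; f_grip is the grip in N (None keeps the last); returns when the fingers have stopped.
- ctrl.hold(seconds).
- kin.ik(position, orientation): joint angles nearest the present ones, or None.
- imaging.get_image(name): name is "side" or "top"; returns a dict with "pixels" (420x560x3 uint8, red, green, blue), "camera_matrix" (3x3 intrinsics, pixels), "origin" and "attitude" of the camera in the world. Camera axes: x right, y down, z forward; pixel columns grow to the right and rows downward; lengths in m; the calibration is good to about 2 mm. A picture is of the moment at which its call begins. There is no depth.
A pose or a line that the arm cannot do raises ctrl.IKError and nothing moves.
- ctrl.close_job(): hands the job in, once; it reports no verdict.
Readings, each from a call of its own:
- ctrl.read_time(): time.
- ctrl.read_joints(): joint angles.
- ctrl.read_qd(): joint speeds.
- ctrl.read_joint_torque(): joint torques, N m.
- ctrl.read_ee_pos(): TCP position.
- ctrl.read_tool_rot(): TCP orientation.
- ctrl.read_contact_force(): force on the tool from outside, world axes, zero at the start.
- ctrl.read_ft_torque(): the same for the moment, N m.
- ctrl.read_opening(): finger opening in m.
Only numpy, scipy, OpenCV 4.12 (cv2) and the standard library are available. Lean on these libraries where they do the work, as an engineer would, in place of code of your own. Each camera call takes 0.05 s, during which the arm holds its last target.

### The job

Close up the loaded plaster-key mould: first push its small tray with the red ear fully shut, then take the wooden cover by its dark rib, bring it square over the metal base and slide it about on the base's locating pin, which the cover hides, until it drops on. Press the cover fully home against the sprung pads and finish while still holding it pressed down, without letting go; leave the jar and the tape roll where they are.

Things in the scene. Friction and masses are not known exactly. Their poses are not given: they have to be found in the camera images.
- mould_base: Metal mould base fixed on the table, 120 x 130 x 42 mm (x, y, z), flat on top. Origin: centre of its underside. Its own -x side is the front, where the tray comes out.
- slot_mid (a point): Middle of a 12 mm wide slot in the base's top face, 42 mm up, above the base's origin; the slot runs along the base's y. A fixed steel pin, 10 mm thick, its top bevelled to 6 mm, stands in it: always on the line x = 0, at an unknown y from -10 to +10 mm of this point (seen until the cover is over it). Its top is 56 mm above the table, 14 mm above the face.
- pad_plane (a point): Centre of the tops of the base's four rubber spring pads as they stand free, 47 mm above the table. Pads: 12 mm across, at the base's x = +-42, y = +-30 mm. They stand 5 mm proud of the top face and go down together: they begin to yield at 4 N in all and are level with the face at 12 N.
- tray (a joint): Slide of the grey tray in the front of the base, carrying a white conical register key (fixed in it). 0 = shut, grows to 0.040 m as it comes out along the base's -x; it starts 20 to 38 mm out. Stays where it is left; about 2 N moves it.
- tray_ear (a point): Centre of the front face of the tray's red ear, 24 mm above the table. The face looks to the base's -x, is 28 mm wide (along the base's y) and reaches from 12 to 36 mm above the table. Push it along the base's +x. It moves with the tray, and lies 72 mm in front of the base's centre when shut.
- cover_grip (a point): Grip point of the loose wooden cover, 44 mm above its underside, on its centre line; axes are the cover's. On the cover's top stands a dark wooden rib, 60 mm long along x, 22 mm wide along y, from 23 to 58 mm above the underside: take it across its 22 mm width. The cover is the same after a half turn.
- cover_foot (a point): Centre of the cover's underside (the socket's mouth), 44 mm below cover_grip. Riding on the pin it is 56 mm above the table; dropped on the pin and lying on the pads 47 mm; pressed fully home 42 mm.
- cover: The cover as a whole: plate 100 x 90 x 23 mm (x, y, z) with the rib on top, 0.15 to 0.31 kg. Origin at the centre of its underside, where a blind round socket opens, 16 mm in diameter and 18 mm deep, right below the grip point.
- jar: White jar with screw lid, 50 mm in diameter, 72 mm high, a bystander behind the work. Origin: centre of its underside.
- tape: Yellowish roll of tape lying flat, 100 mm in diameter, 34 mm high, a bystander on the left. Origin: centre of its underside.
Not all that is in view belongs to the job. Several things have the shape of the mould_base; the one meant has the colours described above. Of the things that look like the cover, the smaller one is meant.

How it is judged:
On the way, in this order (a step that is already met when the one before it is completed fails the run):
1. the tray is pushed shut (value of joint tray below 0.003 m), for 0.2 s.
2. the cover has dropped over the locating pin (x of cover_foot in the frame of mould_base between -0.0045 and 0.0045 m and y of cover_foot in the frame of mould_base between -0.0155 and 0.0155 m and angle between cover's own z axis and vertical below 0.08 rad and z of cover_foot in the frame of mould_base below 0.05 m), for 0.1 s.
At the end, for the whole second after the job is handed in: The tray is within 3 mm of shut; the cover sits over the pin, square with the base within 8 degrees, level within 4.5 degrees, its underside within 1.7 mm of the base's face; the gripper is still on the cover and presses it onto the base with more than 7 N, at rest (value of joint tray below 0.003 m and x of cover_foot in the frame of mould_base between -0.0045 and 0.0045 m and y of cover_foot in the frame of mould_base between -0.0155 and 0.0155 m and angle between cover's own z axis and vertical below 0.08 rad and z of cover_foot in the frame of mould_base below 0.0437 m and angle between the x axis of cover and the x axis of mould_base, either way round below 0.14 rad and contact force between the fingers and cover above 3 N and contact force between cover and mould_base above 7 N and linear speed of cover below 0.01 m/s); the arm keeps its last pose, push and grip.
It fails at once if the jar is pushed away or knocked over (distance of jar from where it was at the start of the episode above 0.03 m or angle between jar's own z axis and vertical above 0.5 rad).
It fails at once if the tape roll is pushed away (distance of tape from where it was at the start of the episode above 0.03 m).
It also fails if it takes over 51 s, if anything falls off the work surface, if the arm or the gripper's body presses on something with over 40 N, if the wrist force passes 120 N, or if a joint passes its speed limit or range.

## Working session

There is one attempt and no reset: what is moved stays moved. The work goes in short steps, each a Python script; the robot and the scene stay as the last script left them, time stands still between calls to the robot, and variables do not carry over. Pictures are saved under pics/ and viewed, and the job is handed in when it is done.

```bash
ls; mkdir -p pics; python3 - <<'E'
from bench import ctrl, grip, kin, imaging
import cv2
for n in ("side","top"):
    d=imaging.get_image(n); cv2.imwrite(f"pics/{n}0.png",d["pixels"][:,:,::-1]); print(n,d["camera_matrix"],d["origin"],d["attitude"])
print(ctrl.read_time(),ctrl.read_tool_rot(),ctrl.read_contact_force(),ctrl.read_opening())
E
```

```text
pics
side [[419.86895382   0.         277.87033343]
 [  0.         419.86895382 213.56242364]
 [  0.           0.           1.        ]] [0.58457128 0.94890692 0.74978545] [-0.01150282  0.89684905 -0.4421591  -0.00497943]
top [[543.07427609   0.         288.27972535]
 [  0.         543.07427609 215.36339134]
 [  0.           0.           1.        ]] [0.43160893 0.05284095 1.48194474] [-0.69975337  0.71273434 -0.04023144  0.02713706]
0.1 [ 9.80479644e-01  1.96618810e-01 -2.28053708e-04 -8.11738402e-04] [-0.26322689  0.11578601 -0.32579355] 0.08698294911189801
```

View pics/top0.png

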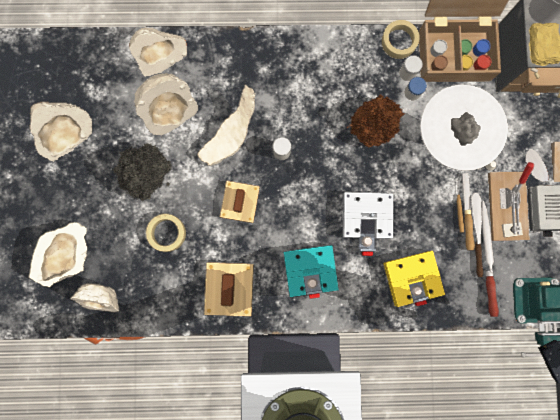

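View pics/side0.png

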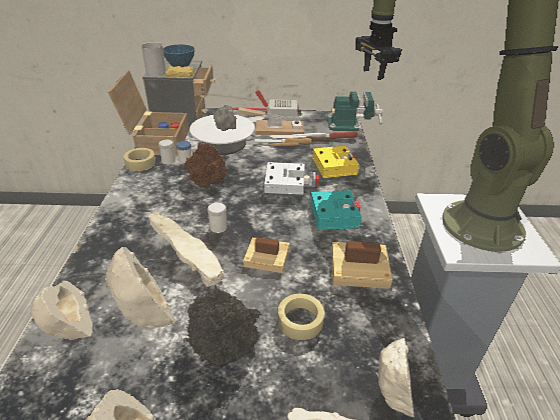

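Top view candidates:
- **Bases:** teal (311,271), yellow (413,279) and metal-grey (368,216). The metal one fits the description, with a grey tray, white key and red ear at (367,254).
- **Covers:** small (239,202) and large (229,289). The small one is meant.

I'll confirm both in an enlarged crop.

```bash
python3 - <<'E'
import cv2,numpy as np
t=cv2.imread("pics/top0.png"); s=cv2.imread("pics/side0.png")
a=cv2.resize(t[180:265,335:405],None,fx=5,fy=5,interpolation=cv2.INTER_CUBIC)
b=cv2.resize(t[170:255,205:275],None,fx=5,fy=5,interpolation=cv2.INTER_CUBIC)
cv2.imwrite("pics/crop1.png",np.hstack([a,b]))
a=cv2.resize(s[140:290,230:370],None,fx=4,fy=4,interpolation=cv2.INTER_CUBIC)
cv2.imwrite("pics/crop2.png",a)
E
```

```text
(no output)
```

View pics/crop1.png

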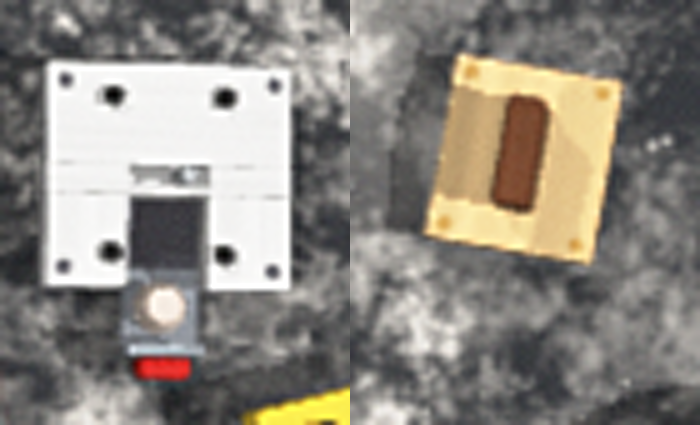

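View pics/crop2.png

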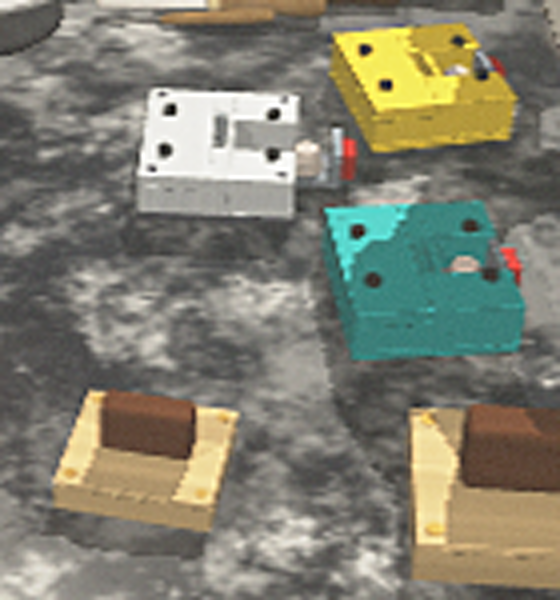

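The crops confirm the metal base with its pin at about (372,215), its tray out and red ear at (367,254), and the small cover with its rib at (239,200). Next I measure positions.

```bash
cat > h.py <<'E'
import cv2,numpy as np
from scipy.spatial.transform import Rotation as R
from bench import ctrl, grip, kin, imaging
def cast(d,px,z):
    px=np.atleast_2d(px); K=d["camera_matrix"]
    v=np.c_[px,np.ones(len(px))]@np.linalg.inv(K).T
    v=v@R.from_quat(d["attitude"]).as_matrix().T
    o=np.array(d["origin"]); t=(z-o[2])/v[:,2]
    return (o+v*t[:,None])[:,:2]
def blob(mask,near):
    n,l,s,c=cv2.connectedComponentsWithStats(mask.astype(np.uint8))
    k=1+np.argmin([np.hypot(*(c[i]-near))+(1e3 if s[i,4]<12 else 0) for i in range(1,n)])
    return (l==k).astype(np.uint8),c[k],s[k,4]
def box(d,m,z):
    c,_=cv2.findContours(m,0,cv2.CHAIN_APPROX_NONE); c=max(c,key=len)[:,0].astype(float)
    w=cast(d,c,z); r=cv2.minAreaRect((w*1000).astype(np.float32)); return r
E
python3 - <<'E'
from h import *
d=imaging.get_image("top"); p=d["pixels"]; hsv=cv2.cvtColor(p,cv2.COLOR_RGB2HSV); H,S,V=[hsv[...,i].astype(int) for i in range(3)]
yy,xx=np.mgrid[:420,:560]
def win(x0,x1,y0,y1): return (xx>=x0)&(xx<x1)&(yy>=y0)&(yy<y1)
m,c,a=blob((V>200)&(S<30)&win(338,400,184,240),(368,205)); print("base",box(d,m,.042),a)
red=((H<8)|(H>172))&(S>150)&(V>120)
m,c,a=blob(red&win(350,385,240,262),(367,254)); print("ear",c,a,cast(d,c,.036),box(d,m,.036))
dk=(V<70)
W=[]
for g in [(335+113/5,180+95/5),(335+225/5,180+97/5),(335+110/5,180+252/5),(335+225/5,180+255/5)]:
    x,y=[int(round(v)) for v in g]; w=255-V[y-3:y+4,x-3:x+4].astype(float); w=np.clip(w-100,0,None)
    cx=(w*xx[y-3:y+4,x-3:x+4]).sum()/w.sum(); cy=(w*yy[y-3:y+4,x-3:x+4]).sum()/w.sum(); W.append(cast(d,(cx,cy),.047)[0]); print("pad",cx,cy,W[-1])
print("padmean",np.mean(W,0))
m,c,a=blob((H>=12)&(H<28)&(S>60)&(V>90)&win(212,268,172,236)|((H<12)&(S>80)&win(225,255,185,217)),(239,202)); print("cover",box(d,m,.023),a,c)
m,c,a=blob((H<13)&(S>110)&(V<170)&win(228,252,185,217),(239,200)); print("rib",c,a,cast(d,c,.058),box(d,m,.058))
print("pin",cast(d,(335+187/5-.4,180+177/5-.4),.056))
print("jar",cast(d,(281,148),.072),"tape",cast(d,(165,232),.034))
E
```

```text
base ((567.4230346679688, -188.50421142578125), (128.26605224609375, 118.92727661132812), 87.7283706665039) 1636
ear [367.5 253.5] 40 [[ 0.46385917 -0.18438775]] ((463.8606262207031, -184.39273071289062), (24.15656852722168, 7.976341247558594), 88.92189025878906)
pad 357.2932396839333 198.52151009657595 [ 0.61046887 -0.16013026]
pad 379.556827473426 199.17252657399837 [ 0.60770603 -0.21966188]
pad 356.78589420654913 229.8606213266163 [ 0.52672391 -0.15615241]
pad 379.38416666666666 230.51833333333335 [ 0.52389133 -0.21624226]
padmean [ 0.56719753 -0.1880467 ]
cover ((611.50830078125, 156.05157470703125), (94.24651336669922, 103.18975067138672), 79.48699188232422) 1301 [239.38893159 201.40584166]
rib [238.52121212 200.07272727] 165 [[0.61030904 0.15557576]] ((610.493408203125, 155.27554321289062), (20.276153564453125, 57.97239303588867), 79.2082290649414)
pin [[ 0.56477809 -0.1964122 ]]
jar [[0.74507532 0.04118104]] tape [[0.53109412 0.35348037]]
```

```bash
cat >> h.py <<'E'
BY=np.radians(-2.5); BC=np.array([.5673,-.1884])
ux=np.array([np.cos(BY),np.sin(BY)]); uy=np.array([-np.sin(BY),np.cos(BY)])
def q(psi): return (R.from_euler('z',psi)*R.from_euler('x',np.pi)).as_quat()
def bp(x,y,z): return np.r_[BC+ux*x+uy*y,z]
def base(p): v=np.array(p)[:2]-BC; return np.array([v@ux,v@uy])*1000
E
python3 - <<'E'
from h import *
grip(0.0,20)
ctrl.move_ptp(bp(-.145,0,.15),q(BY)); print(ctrl.read_time())
ctrl.line_to(bp(-.145,0,.036),feed=.15)
print(ctrl.read_contact_force(),ctrl.read_opening(),ctrl.read_ee_pos(),ctrl.read_time())
x=-.145
while x<-.075:
    x+=.005 if x<-.09 else .001
    ctrl.line_to(bp(x,0,.036),feed=.05)
    f=ctrl.read_contact_force(); fx=f[:2]@ux
    print(round(x*1000,1),f.round(1),base(ctrl.read_ee_pos()).round(1))
    if fx<-9: break
print(ctrl.read_time())
d=imaging.get_image("top"); cv2.imwrite("pics/t1.png",cv2.resize(d["pixels"][170:270,320:420,::-1],None,fx=5,fy=5,interpolation=cv2.INTER_CUBIC))
E
```

```text
3.3417
[1.29746177 1.11360604 0.45749027] 0.0003193038313920272 [ 0.42313331 -0.18249763  0.0367    ] 4.25
-140.0 [-0.   0.8 -0.2] [-138.9   -0.2]
-135.0 [ 0.6 -0.4  0.5] [-134.5    0. ]
-130.0 [-0.4 -0.1 -0.3] [-1.296e+02  1.000e-01]
-125.0 [-0.1  1.1 -0.1] [-1.246e+02  1.000e-01]
-120.0 [ 0.1 -1.5 -0.2] [-1.196e+02  1.000e-01]
-115.0 [-0.  -0.1 -0.2] [-1.147e+02  1.000e-01]
-110.0 [0.2 0.5 0.2] [-1.096e+02  1.000e-01]
-105.0 [-0.2 -0.9 -0.2] [-1.046e+02  1.000e-01]
-100.0 [ 0.7 -1.2 -0.5] [-99.6   0.1]
-95.0 [-0.5 -0.5 -0.2] [-94.7   0.1]
-90.0 [-0.8  0.2  1.1] [-89.6   0.1]
-89.0 [-0.3 -0.2  0.1] [-89.  -0.]
-88.0 [-0.3 -0.8  0.6] [-88.  -0.]
-87.0 [ 0.2 -0.6  0.2] [-87.   0.]
-86.0 [-0.6 -0.2 -0.1] [-85.9   0. ]
-85.0 [-0.1 -0.1 -0. ] [-84.9   0. ]
-84.0 [-0.2 -0.  -0.2] [-83.9   0. ]
-83.0 [-0.3  0.7 -1.2] [-83.   0.]
-82.0 [ 0.3 -0.4  0.1] [-81.9   0. ]
-81.0 [-0.4 -0.4  0.3] [-80.9   0. ]
-80.0 [-0.6 -0.3 -0. ] [-79.9   0. ]
-79.0 [-0.3 -0.2 -0.3] [-78.9   0. ]
-78.0 [-0.4  0.7 -0.2] [-77.9   0. ]
-77.0 [0.3 0.3 0.1] [-76.9   0. ]
-76.0 [-0.9  0.3 -0.6] [-75.9   0. ]
-75.0 [-0.6 -0.3  0.5] [-75.   0.]
10.75
```

View pics/t1.png

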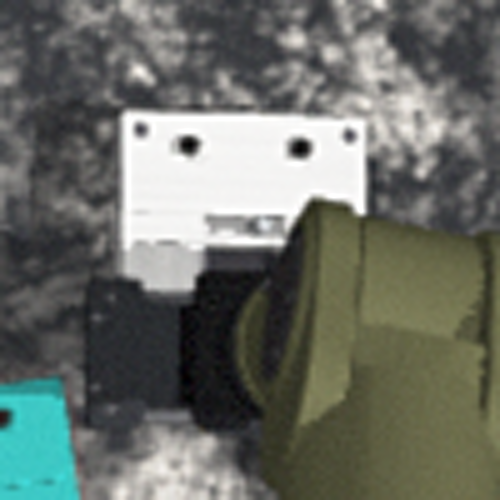

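```bash
python3 - <<'E'
from h import *
d=imaging.get_image("side"); cv2.imwrite("pics/s1.png",cv2.resize(d["pixels"][100:220,240:380,::-1],None,fx=5,fy=5,interpolation=cv2.INTER_CUBIC))
print(ctrl.read_contact_force())
E
```

```text
[ 0.04581269 -0.19081006 -0.05153195]
```

View pics/s1.png

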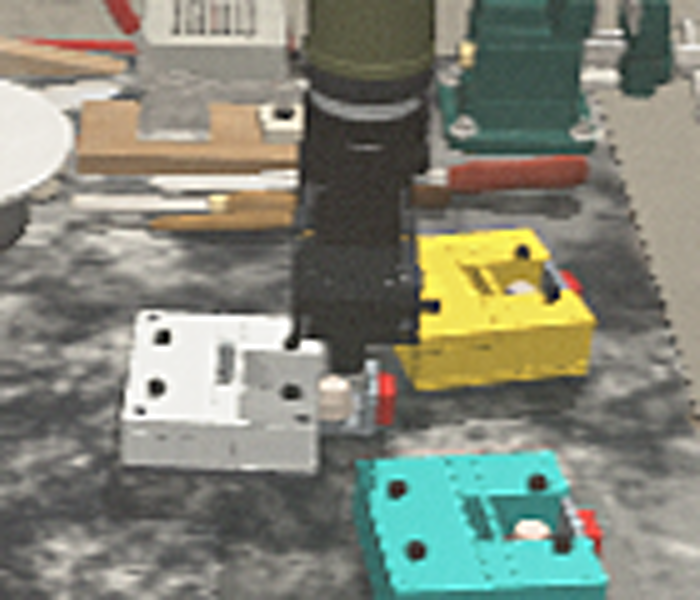

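```bash
python3 - <<'E'
from h import *
p=np.array(ctrl.read_ee_pos()); print(p,R.from_quat(ctrl.read_tool_rot()).as_matrix().round(3),ctrl.read_opening())
def proj(d,p):
    v=R.from_quat(d["attitude"]).as_matrix().T@(np.array(p)-d["origin"]); v=d["camera_matrix"]@v; return v[:2]/v[2]
s=imaging.get_image("side");t=imaging.get_image("top")
tip=p-[0,0,.022]
for d in(s,t): print(proj(d,tip),proj(d,p),proj(d,p+[0,0,.05]))
print("crop", (proj(s,tip)-[240,100])*5)
# ear by side
P=s["pixels"];hsv=cv2.cvtColor(P,cv2.COLOR_RGB2HSV).astype(int);m=((hsv[...,0]<8)|(hsv[...,0]>172))&(hsv[...,1]>150)&(hsv[...,2]>100);m[:,:290]=0;m[:,335:]=0;m[:165]=0;m[200:]=0
b,c,a=blob(m,(316,180));print(c,a,cast(s,c,.03)); print(proj(s,[.4639,-.1844,.036]))
for cc in [(-60,-65,.042),(-60,65,.042),(60,-65,.042),(60,65,.042)]:print(proj(s,bp(cc[0]/1e3,cc[1]/1e3,.042)),(proj(s,bp(cc[0]/1e3,cc[1]/1e3,.042))-[240,100])*5)
E
```

```text
[ 0.49238965 -0.18512158  0.03600578] [[ 0.999 -0.044  0.   ]
 [-0.044 -0.999 -0.   ]
 [ 0.     0.    -1.   ]] 0.0006184604838767478
[307.94003814 180.98701832] [308.37427425 175.1692268 ] [309.39436636 161.50227709]
[366.10008504 243.15053054] [367.42088537 242.7845477 ] [370.57638424 241.9101851 ]
crop [339.70019068 404.93509161]
[316.83333333 178.83333333] 24 [[ 0.46567748 -0.17423797]]
[317.35214931 175.51616812]
[303.98094172 162.84966534] [319.90470861 314.24832668]
[303.53121942 184.66433873] [317.65609712 423.32169363]
[267.63938915 161.13348423] [138.19694576 305.66742115]
[264.27499811 182.7373642 ] [121.37499057 413.68682101]
```

```bash
python3 - <<'E'
from h import *
s=imaging.get_image("side"); cv2.imwrite("pics/s2.png",cv2.resize(s["pixels"][145:195,280:340,::-1],None,fx=12,fy=12,interpolation=cv2.INTER_NEAREST))
E
```

```text
(no output)
```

View pics/s2.png

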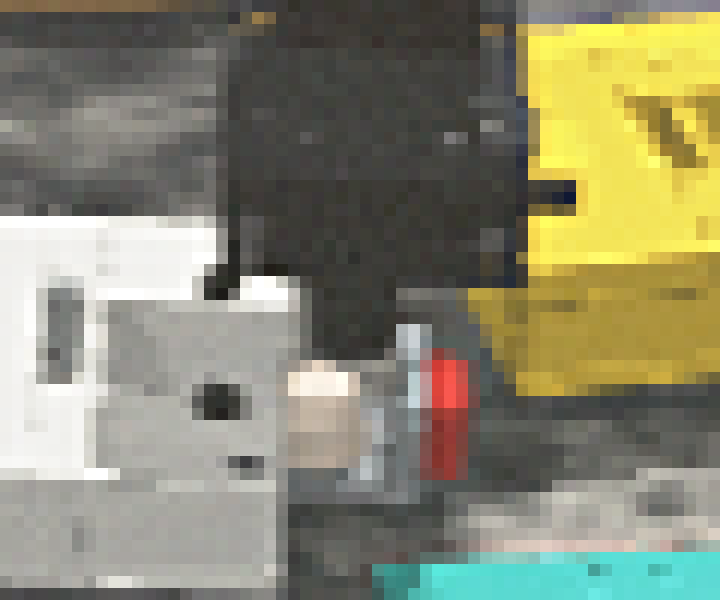

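```bash
python3 - <<'E'
from h import *
t=imaging.get_image("top"); cv2.imwrite("pics/t2.png",cv2.resize(t["pixels"][190:270,325:405,::-1],None,fx=7,fy=7,interpolation=cv2.INTER_NEAREST))
for z in (.09,.12): print(cast(t,[(337,227),(337,254),(359,241)],z))
print(kin.ik(ctrl.read_ee_pos(),ctrl.read_tool_rot()),ctrl.read_joints(),ctrl.read_joint_torque())
E
```

```text
[[ 0.53216807 -0.09907774]
 [ 0.46284802 -0.09715087]
 [ 0.495102   -0.15469454]]
[[ 0.53000077 -0.0958035 ]
 [ 0.46217474 -0.09391815]
 [ 0.49373356 -0.15022162]]
[ 0.67701281  0.24740478 -0.4076278   1.93868744  0.11728802  0.97826904
 -1.39962728] [ 0.67700672  0.247404   -0.40762098  1.93868765  0.11728581  0.97826878
 -1.39962555] [-2.94718433e-03 -3.79982007e+01 -2.68419027e+00 -2.63886237e+01
 -3.00913327e-02 -6.72908826e-02  4.44976126e-05]
```

View pics/t2.png

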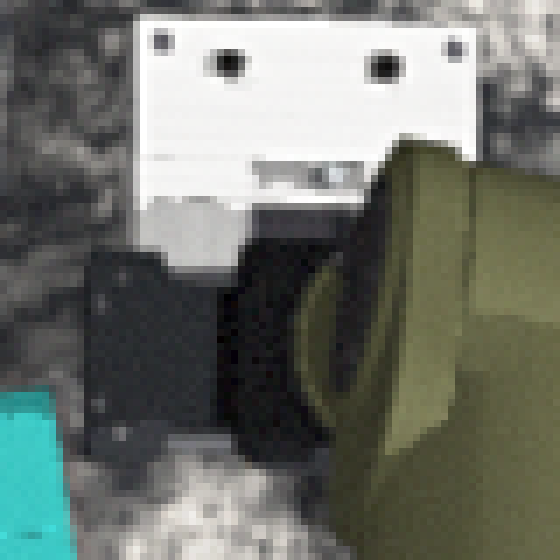

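The gripper's x,y agree with the top view, but in the side view its fingertips at (309,175) look about 30 mm higher than expected. They passed over the ear at (317,179) without touching it. I'll back off, look again, and touch down gently to find the real tip height.

```bash
python3 - <<'E'
from h import *
ctrl.line_to(bp(-.075,0,.07),feed=.15)
ctrl.line_to(bp(-.14,0,.07),feed=.2)
ctrl.line_to(bp(-.14,0,.036),feed=.15)
s=imaging.get_image("side"); cv2.imwrite("pics/s3.png",cv2.resize(s["pixels"][140:200,270:350,::-1],None,fx=9,fy=9,interpolation=cv2.INTER_NEAREST))
z=.036
while z>-.02:
    z-=.003; ctrl.line_to(bp(-.14,0,z),feed=.06); f=ctrl.read_contact_force()
    print(round(z,3),f.round(1),ctrl.read_ee_pos()[2].round(4))
    if f[2]>3: break
print(ctrl.read_time())
s=imaging.get_image("side"); cv2.imwrite("pics/s4.png",cv2.resize(s["pixels"][140:200,270:350,::-1],None,fx=9,fy=9,interpolation=cv2.INTER_NEAREST))
E
```

```text
0.033 [ 0.4 -0.1 -0.7] 0.0334
0.03 [ 0.4 -0.6  1.1] 0.0299
0.027 [-0.1  0.  -0.4] 0.0268
0.024 [-0.1  0.4  0.3] 0.0238
0.021 [ 0.5 -0.7 -0.3] 0.0208
0.018 [ 0.1 -0.3  0.2] 0.0178
0.015 [ 0.4 -0.4 -0. ] 0.0148
0.012 [-0.4 -1.1  0.4] 0.0118
0.009 [-0.3 -0.5 -0.1] 0.0088
0.006 [ 0.  -0.2 -0.7] 0.0058
0.003 [-1.  -0.1 -0.8] 0.0028
0.0 [-0.  -0.1 -0.7] -0.0002
-0.003 [-0.6  0.8 -0.2] -0.0032
-0.006 [ 0.4 -0.2  0. ] -0.0062
-0.009 [-0.1 -0.1 -0.5] -0.0092
-0.012 [-4.1  1.2 14.5] -0.0104
16.325
```

View pics/s3.png

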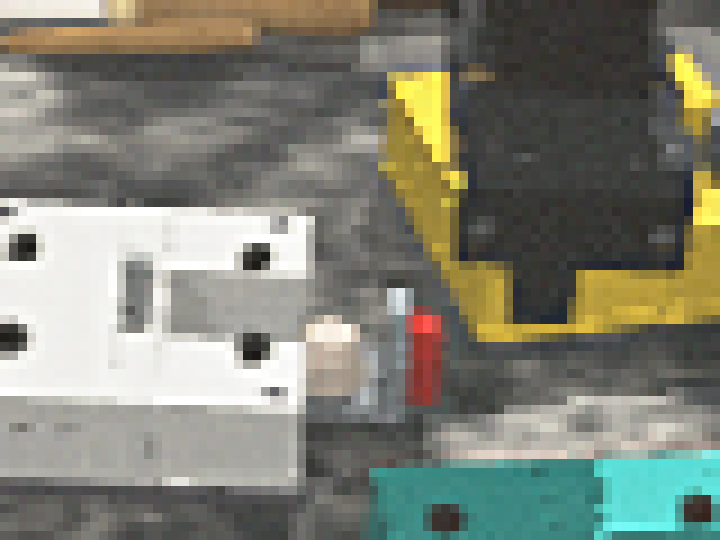

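View pics/s4.png

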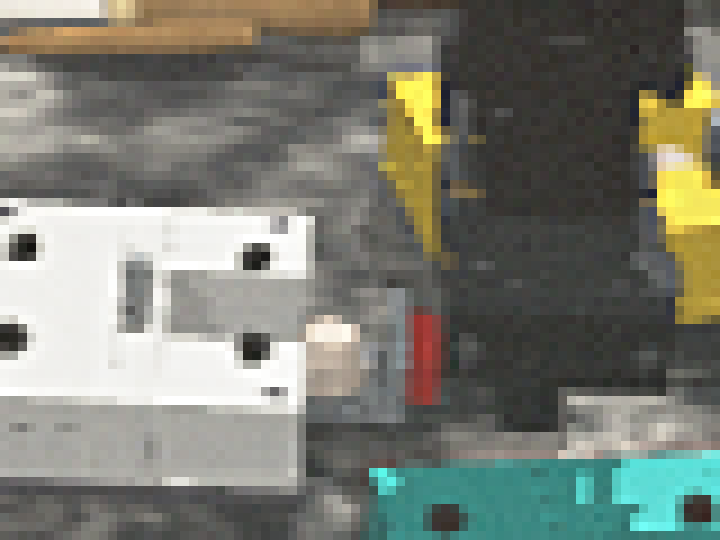

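The fingertips met the table at reported TCP z = -0.0104. That puts the tips about 10 mm above the reported TCP instead of 22 mm below it, so I'll correct heights by 32 mm. Now pushing the tray.

```bash
cat >> h.py <<'E'
DZ=-.0324   # add to the nominal TCP height
E
python3 - <<'E'
from h import *
z=.036+DZ
ctrl.line_to(bp(-.14,0,z),feed=.1)
ctrl.line_to(bp(-.095,0,z),feed=.1); print(ctrl.read_contact_force().round(1),ctrl.read_time())
x=-.095
while x<-.07:
    x+=.003 if x<-.085 else .0015
    ctrl.line_to(bp(x,0,z),feed=.06)
    f=ctrl.read_contact_force()
    print(round(x*1000,1),f.round(1),base(ctrl.read_ee_pos()).round(1))
    if f[:2]@ux<-8: break
print(ctrl.read_time())
s=imaging.get_image("side"); cv2.imwrite("pics/s5.png",cv2.resize(s["pixels"][140:200,270:350,::-1],None,fx=9,fy=9,interpolation=cv2.INTER_NEAREST))
E
```

```text
[-0.2  0.4 -0.4] 17.2833
-92.0 [-0.1  0.6 -0.8] [-92.4   0.1]
-89.0 [-0.5  0.4 -1.1] [-89.2   0.1]
-86.0 [-1.2  0.3 -0.1] [-85.7   0. ]
-83.0 [-0.3  1.2 -0.8] [-82.5  -0. ]
-81.5 [-3.6  0.8  1.5] [-81.7  -0. ]
-80.0 [-7.1  0.3  5.3] [-81.7  -0. ]
-78.5 [-10.    1.9   7. ] [-81.7  -0. ]
19.0333
```

View pics/s5.png

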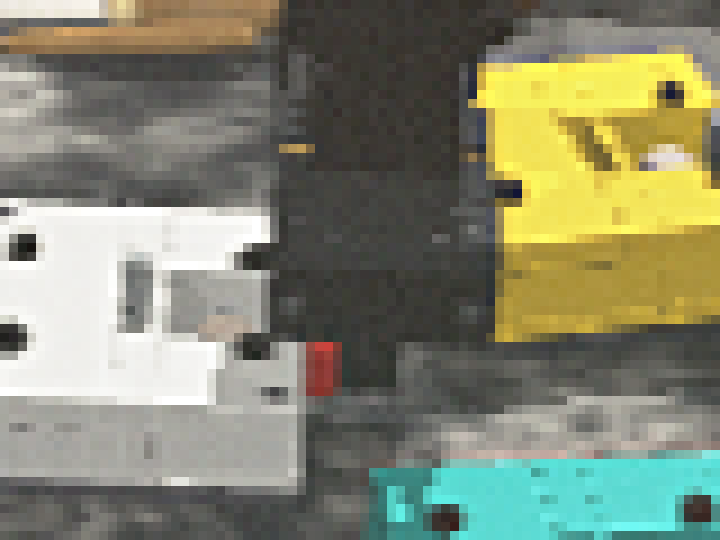

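The tray reads shut: it stopped hard with the fingers' leading edge at base x of about -72 mm, and s5 shows the red ear at (306,181) against the base front. Now the cover.

```bash
python3 - <<'E'
from h import *
ctrl.line_to(bp(-.09,0,.036+DZ),feed=.15)
ctrl.line_to(bp(-.09,0,.14+DZ),feed=.3)
grip(.06,30)
psi=np.radians(-10.8); C=[.6108,.1556]
ctrl.move_ptp(np.r_[C,.13+DZ],q(psi))
t=imaging.get_image("top"); s=imaging.get_image("side")
ctrl.line_to(np.r_[C,.0485+DZ],feed=.12); f=ctrl.read_contact_force()
print(f,ctrl.read_ee_pos(),ctrl.read_time())
s2=imaging.get_image("side")
cv2.imwrite("pics/c1.png",np.hstack([cv2.resize(i["pixels"][190:280,220:310,::-1],None,fx=4,fy=4,interpolation=cv2.INTER_CUBIC) for i in (s,s2)]))
E
```

```text
[ 0.61001106 -0.73887313  0.31894225] [0.61141545 0.1559159  0.01682372] 23.3167
```

View pics/c1.png

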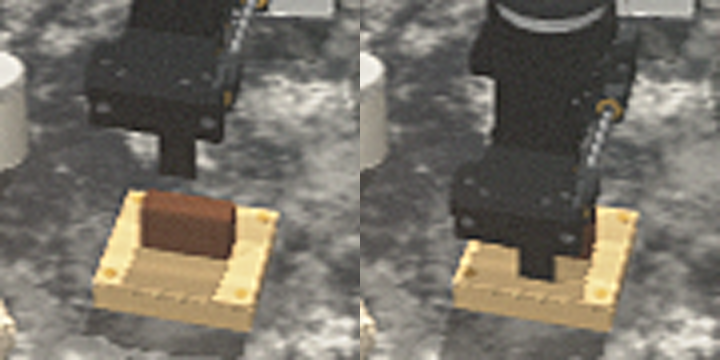

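```bash
python3 - <<'E'
from h import *
grip(0.0,50); print("op",ctrl.read_opening())
p=ctrl.read_ee_pos()
ctrl.line_to([p[0],p[1],.14+DZ],feed=.15); print(ctrl.read_contact_force(),ctrl.read_opening())
ctrl.move_ptp(bp(0,-.008,.0485+.075+DZ),q(BY))
print(ctrl.read_contact_force(),base(ctrl.read_ee_pos()),ctrl.read_ee_pos()[2]-DZ,ctrl.read_time())
t=imaging.get_image("top"); s=imaging.get_image("side")
a=cv2.resize(t["pixels"][170:260,325:415,::-1],None,fx=4,fy=4,interpolation=cv2.INTER_CUBIC)
b=cv2.resize(s["pixels"][110:200,240:330,::-1],None,fx=4,fy=4,interpolation=cv2.INTER_CUBIC)
cv2.imwrite("pics/o1.png",np.hstack([a,b]))
E
```

```text
op 0.02166867909802197
[-0.77509445  0.03995485 -2.63892488] 0.021804828619074092
[-0.20836031  0.14082287 -1.83863949] [ 0.58312837 -5.76683798] 0.1234589571014601 26.1917
```

View pics/o1.png

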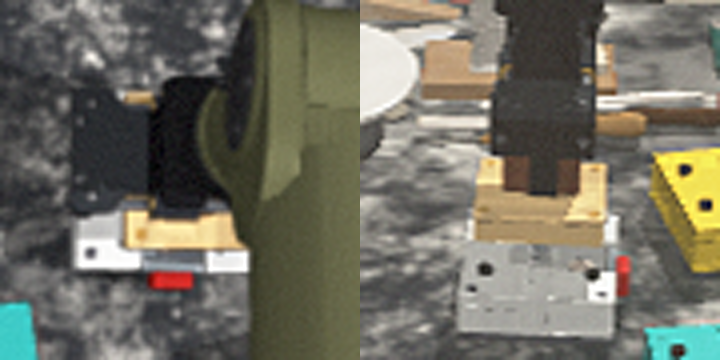

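The cover is held level and square over the base. Lowering it with force feedback.

```bash
cat >> h.py <<'E'
def foot(): return ctrl.read_ee_pos()[2]-DZ-.0485
def fz(n=4):
    return np.mean([ctrl.read_contact_force()[2] for _ in range(n)])
E
python3 - <<'E'
from h import *
ctrl.line_to(bp(0,-.008,.0485+.061+DZ),feed=.1); ctrl.hold(.2)
f0=fz(); print(f0,foot(),base(ctrl.read_ee_pos()))
z=.061
while z>.049:
    z-=.001; ctrl.line_to(bp(0,-.008,.0485+z+DZ),feed=.03); f=ctrl.read_contact_force()
    print(round(z*1e3,1),f.round(1),round(foot()*1e3,1),base(ctrl.read_ee_pos()).round(1))
    if f[2]-f0>4: break
print(ctrl.read_time(),ctrl.read_opening(),ctrl.read_ft_torque().round(2))
E
```

```text
-2.230406981962298 0.06130251946731871 [ 0.28136774 -7.95435885]
60.0 [ 0.  -0.5 -3.6] 60.1 [ 0.  -8.1]
59.0 [-0.2 -0.4 -1.4] 58.9 [-0.1 -8. ]
58.0 [-0.5 -0.5 -1.6] 57.9 [-0.1 -8. ]
57.0 [ 0.1 -1.4 -2. ] 56.9 [-0.1 -8. ]
56.0 [ 0.7 -0.2 -2.1] 55.9 [-0.1 -8. ]
55.0 [-0.5  0.3 -1.2] 54.9 [-0.1 -8. ]
54.0 [-0.4 -0.3 -0.6] 53.9 [-0.1 -8. ]
53.0 [-0.1 -0.3 -2.3] 52.9 [-0.1 -8. ]
52.0 [-0.4  0.1 -2.4] 51.9 [-0.1 -8. ]
51.0 [-0.3 -0.7 -1.5] 50.9 [-0.1 -8. ]
50.0 [ 0.3 -0.8 -1.7] 49.9 [-0.1 -8. ]
49.0 [-0.4  0.3 -2. ] 48.9 [-0.1 -8. ]
29.7833 0.021562244486951706 [ 0.05  0.01 -0.  ]
```

No pin contact down to 49 mm, so it is already in the socket. Pressing home.

```bash
python3 - <<'E'
from h import *
z=.049
while z>.025:
    z-=.001; ctrl.line_to(bp(0,-.008,.0485+z+DZ),feed=.03); f=ctrl.read_contact_force()
    print(round(z*1e3,1),f.round(1),round(foot()*1e3,1),base(ctrl.read_ee_pos()).round(1))
    if f[2]+2.2>19: break
ctrl.hold(.4)
print(ctrl.read_contact_force().round(1),foot(),ctrl.read_time(),ctrl.read_opening(),ctrl.read_ft_torque().round(2))
t=imaging.get_image("top"); s=imaging.get_image("side")
a=cv2.resize(t["pixels"][170:260,325:415,::-1],None,fx=4,fy=4,interpolation=cv2.INTER_CUBIC)
b=cv2.resize(s["pixels"][130:200,250:320,::-1],None,fx=5,fy=5,interpolation=cv2.INTER_CUBIC)
cv2.imwrite("pics/e1.png",np.hstack([a[:350],b]))
E
```

```text
48.0 [ 0.7 -0.1 -2.2] 47.9 [-0. -8.]
47.0 [-0.1 -0.1 -1.7] 47.0 [ 0.1 -8. ]
46.0 [-1.3  0.7  1.2] 46.5 [ 0.2 -8. ]
45.0 [-2.4  1.1  4.1] 45.4 [ 0.2 -8. ]
44.0 [-2.3  1.1  5.6] 44.4 [ 0.2 -8. ]
43.0 [-2.6  0.6  5.9] 43.6 [ 0.2 -8.1]
42.0 [-3.5  0.5  8.8] 42.9 [ 0.2 -8. ]
41.0 [-4.6  1.2  9. ] 42.1 [ 0.2 -8.1]
40.0 [-5.9  2.3 14.9] 42.0 [ 0.2 -8. ]
39.0 [-8.4  1.3 20.1] 42.0 [ 0.2 -8.1]
[-8.6  1.5 20.2] 0.0419910750033778 32.6833 0.02166619036504282 [0.6  1.86 0.03]
```

View pics/e1.png

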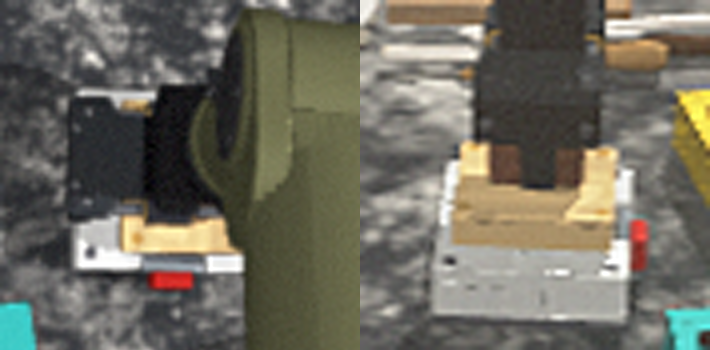

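The e1 crop shows the cover flush on the base and the ear still in, at about (170,240) in the top view and (306,179) in the side view. The stop is firm at 42.0 mm with about 22 N of press, so I'm handing it in.

```bash
python3 - <<'E'
from h import *
print(ctrl.read_time(),np.abs(ctrl.read_qd()).max(),ctrl.read_contact_force().round(1)); ctrl.close_job()
E
```

```text
32.7833 0.001311671591904923 [-8.5  2.2 20.4]
the job is handed in; nothing more can be done
```

I shut the tray, put the small wooden cover on the metal base, pressed it fully home and handed the job in at 32.8 s, still gripping and pressing. No verdict was reported.

**Last checks**
- **Tray:** it stopped hard with the fingers at base x of about -72 mm, the shut position. The ear still looked fully in on the last picture.
- **Cover:** it dropped over the pin on the first try, with no sliding needed, using the pin's y of about -8 mm seen earlier from above.
- **Press:** the cover's underside stopped firmly at 42.0 mm. The press was about 22 N net, with the grip set to 50 N and the arm at rest.
- **Position:** the tool sat at base x +0.2, y -8 mm and was turned to match the base. The cover's own position was not measured separately once it was on.

**What disagreed**
- **Tool height:** the fingertips sit about 32 mm higher than the stated tool frame says. Because of this, my first tray push passed over the ear without touching it. I measured the offset by touching the table and corrected for it from then on.
- **Side force:** about 8.5 N sideways along x remained while pressing. I read it as the arm giving slightly under load, but did not confirm that.
- **Jar and tape:** I stayed clear of both, but did not measure their positions again at the end.

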